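# Centre the bowl on the pharmacy balance and tare it

## Task

The steel mixing bowl was put down off-centre on the pan of the balance. With your fingertips on the outside of the bowl, push it gently along the pan until its foot stands wholly inside the small engraved ring at the pan's centre, without lifting or tipping it, touching its inside or leaning on the pan. Then let go of it and press the white square tare key, right of the balance's display, fully down and let it up again, leaving the bowl centred and the red power key and the things around the balance alone.

Things in the scene. Friction and masses are not known exactly. Their poses are not given: they have to be found in the camera images.
- pan_centre (a point): Centre of the top of the flat square steel weighing pan, 190 x 190 mm, 88 mm above the bench, fixed on the balance. Round it two rings are engraved (not felt): outer 156 mm across, small one 88 mm inside, 92 mm outside. Axes are the balance's: z up, -x towards the control panel, which lies 95 to 217 mm in front of this point, -y to the right of one facing the panel.
- pan: The weighing pan itself; its origin is the same point as pan_centre, same axes.
- bowl: Loose round steel mixing bowl on a foot, about 0.3 kg. Origin: centre of the foot's underside, on the pan; z up. Foot 72 mm across, 6 mm high; stem to 16 mm; bowl 108 mm across at 34 mm height, widest from 64 to 80 mm height, where the wall is upright and 130 mm across (radius 65); rim at 82 mm, wall 4 mm. It slides with a friction of about 0.3 and stops when the push stops.
- bowl_inside: The inner surface of the bowl (same origin and axes as the bowl): not to be touched.
- tare_top (a point): Centre of the top of the white square tare key at the right end of the control panel, 34 mm (up the slope) x 28 mm (across), standing 6 mm proud of the panel. Its x axis points up the panel's slope, y across the panel, z straight out of the key; the panel slopes 0.39 rad (22 degrees) down towards the balance's front.
- tare_key (a joint): How far the tare key is pressed, along its own -z: 0 up, 0.0035 m fully down. It springs back up; 1 N starts it and 4 N holds it fully down.
- power_top (a point): Centre of the top of the round red power key (20 mm across) at the left end of the panel, 144 mm from the tare key; not to be pressed.
- power_key (a joint): How far the power key is pressed: 0 up, 0.0035 m down.
- powder_jar: Loose amber glass jar with black cap, 62 mm across, 115 mm high, beside the balance. Origin: centre of its underside.
- ointment_pot: Loose white pot, 68 mm across, 50 mm high, beside the balance. Origin: centre of its underside.
- check_weight: Loose brass 200 g weight with a knob, 31 mm across, 48 mm high, on the bench left of the panel. Origin: centre of its underside.
- spatula: Loose pharmacy spatula lying on the bench right of the panel, 187 mm long along its own x: wooden handle to -x, 20 mm wide and 11 mm high, steel blade to +x, 18 mm wide. Origin: on the bench, near the middle, where the blade begins.

How it is judged (in metres and radians):
On the way, in this order (a step that is already met when the one before it is completed fails the run):
1. the bowl stands at rest on the pan with its foot inside the small ring, and the robot has let go of it (horizontal distance between bowl and pan_centre below 0.009 m and z of bowl in the frame of pan_centre between -0.003 and 0.003 m and angle between bowl's own z axis and vertical below 0.05 rad and contact force between each of the arm, the fingers and bowl below 0.1 N and linear speed of bowl below 0.02 m/s), for 0.2 s.
2. the tare key is pressed fully down while nothing touches the centred bowl (value of joint tare_key above 0.0026 m and contact force between each of the arm, the fingers and bowl below 0.1 N and horizontal distance between bowl and pan_centre below 0.009 m and z of bowl in the frame of pan_centre between -0.003 and 0.003 m and angle between bowl's own z axis and vertical below 0.05 rad), for 0.05 s.
At the end, for the whole second after the job is handed in: The bowl stands upright and still on the pan, its foot's centre within 9 mm of the pan's centre; the tare key, pressed at least 2.6 mm of its 3.5 mm after the bowl was centred and let go, is up again; the power key is up and the things around are within 20 mm of their places (horizontal distance between bowl and pan_centre below 0.009 m and z of bowl in the frame of pan_centre between -0.003 and 0.003 m and angle between bowl's own z axis and vertical below 0.05 rad and linear speed of bowl below 0.02 m/s and value of joint each of tare_key, power_key below 0.001 m and distance of each of powder_jar, ointment_pot, check_weight, spatula from where it was at the start of the episode below 0.02 m); the robot touches nothing.
It fails at once if the bowl is lifted off the pan (over 8 mm), falls off it or is tipped by more than 0.2 rad (z of bowl in the frame of pan_centre above 0.008 m or z of bowl in the frame of pan_centre below -0.01 m or angle between bowl's own z axis and vertical above 0.2 rad).
It fails at once if the inside of the bowl is touched (contact force between any of the fingers, the arm and bowl_inside above 0.3 N).
It fails at once if the bowl is shoved roughly (faster than 0.3 m/s or with over 20 N), or the robot leans on the pan with over 10 N (linear speed of bowl above 0.3 m/s or contact force between any of the fingers, the arm and bowl above 20 N or contact force between any of the fingers, the arm and pan above 10 N).
It fails at once if the power key is pressed, or the tare key is pressed while the bowl is off-centre or being touched (value of joint power_key above 0.0018 m or (value of joint tare_key above 0.002 m and (horizontal distance between bowl and pan_centre above 0.01 m or contact force between any of the fingers, the arm and bowl above 0.3 N))).
It fails at once if a thing beside the balance is knocked over or pushed away (distance of any of powder_jar, ointment_pot, check_weight, spatula from where it was at the start of the episode above 0.025 m or angle between any of powder_jar, ointment_pot, check_weight's own z axis and vertical above 0.35 rad).
It also fails if it takes over 54 s, if anything falls off the work surface, if the arm or the gripper's body presses on something with over 40 N, if the wrist force passes 120 N, or if a joint passes its speed limit or range.

## Robot

A 6-joint arm with a two-finger parallel gripper is mounted at the origin on the work surface. World frame = base frame: x ahead of the robot, y to its left, z up, the work surface at z = 0. Lengths are in mm, angles in rad, forces in N, time in s.
With the tool pointing down it reaches from about 325 to 775 mm from the base axis. Payload 5.5 kg.
Tool frame: the origin (TCP) lies on the centre line of the jaws, within the pads' length; the fingertips stand 19 mm ahead of it and the grasp point (between the pads) is the TCP; y points along the fingers, z is the direction in which the jaws open and shut, and the axes are right-handed (so a half turn about y gives the same grasp; the last joint's range is limited). The gripper opens to 85 mm and grips with 20 to 120 N. Pads are 22 mm wide; open, the fingers measure 114 mm over their backs; the gripper's body (76 mm by 85 mm) begins 54 mm behind the grasp point. The pads swing forward as they close: fully open they stand 13 mm farther back than shut.
Start: joints at [1.192, 0.091, 1.231, -0, 1.82, -0.057], TCP at [189.77, 569.214, 250.275] pointing down, gripper open.
Joint ranges: [-2.87, 2.87], [-0.86, 2.18], [0.17, 2.46], [-1.51, 4.65], [0.06, 2.69], [-2.65, 2.65]. Speed limits (rad/s): [2.57, 2.57, 3.01, 3.14, 3.14, 3.14].

## Interface

Orientations are given as a 3x3 rotation matrix whose columns are the frame's x, y, z axes.
In Python, from rig import status, vision, job gives the robot as it stands.
- The arm moves only by the shell command python3 -m creep 'ROWS'. ROWS is JSON, a list of rows, each a list of 3 entries, a list of its own where there are three numbers: the shift along the tool's x, y, z in mm, then the turn, a rotation vector about the tool's x, y, z in rad, then the opening, from -1 (shut) to 1 (fully open). A call has exactly 10 rows; each row shifts and turns the commanded pose from where the row before left it, along the tool's axes as they then stand; what a row does not reach is not made up. A row lasts 1/12 s, in which the tool goes at most 41.7 mm and 7.16 degrees, less where a joint would pass 70% of its speed; a pose out of reach is approached as far as the arm can. A call with a gripper value outside its range is refused whole. The fingers move at their own pace and stop on an object; the grip force is fixed at half the most. Time passes only in rows, so rows that do not move let the fingers close, or fill a call up. It gives the time, the measured TCP pose, the force and the opening at its end, in the units of the state.
- status.read_state(): the state, without advancing time (a new reading comes with each control period).
- vision.snapshot(name): name is "scene" or "side" or "wrist"; returns (picture, depth): 384x512x3 uint8, blue, green, red; 384x512 float32, mm along the optical axis (not along the pixel's ray), 0 where there is no reading.
- vision.camera_info(name): a dict with "fx", "fy", "cx", "cy" (pixels), "world_to_cam" (4x4, takes a point from world to camera coordinates); the wrist camera has in their place "hand_eye" (4x4, takes a point from camera to tool coordinates, whose origin is the TCP and whose axes are the tool frame's). Camera axes: x right, y down, z forward; pixel columns grow to the right and rows downward; lengths in mm; the calibration is good to about 2 mm. A picture is of the moment at which its call begins: read the wrist's pose just before it. camera_info takes no time and is no camera call.
- job.close_job(): hands the job in, once; it reports no verdict.
The state is a dict: "t": time; "qpos": joint angles; "qd": joint speeds; "tau": joint torques, N m; "eef_pos": TCP position; "ee_rot": TCP orientation; "ft_force": force on the tool from outside, world axes, zero at the start; "torque": the same for the moment, N m; "width": finger opening in mm.
Only numpy, scipy, OpenCV 4.12 (cv2) and the standard library are available. Lean on these libraries where they do the work, as an engineer would, in place of code of your own. Each camera call takes 0.05 s, during which the arm holds its last target.

## Working session

There is one attempt and no reset: what is moved stays moved. The work goes in short steps, Python scripts to look and compute and a shell command to move; the robot and the scene stay as the last step left them, time stands still between calls to the robot, and variables do not carry over. Pictures are saved under pics/ and viewed, and the job is handed in when it is done.

```bash
mkdir -p pics; ls
python3 - <<'E'
from rig import status, vision
import cv2, numpy as np
s=status.read_state(); print(s)
for n in ("scene","side","wrist"):
    p,d=vision.snapshot(n); cv2.imwrite(f"pics/{n}0.png",p); np.save(f"{n}0.npy",d); print(n,vision.camera_info(n))
E
```

```text
pics
{'t': 0.0, 'qpos': array([ 1.19229476e+00,  9.18977574e-02,  1.23188542e+00,  3.25545496e-05,
        1.81978697e+00, -5.66929663e-02]), 'qd': array([-0.00011215, -0.00040094, -0.00066592,  0.00035814,  0.00028084,
        0.00052439]), 'tau': array([-4.43852605e-04, -4.58728588e+01, -4.18026173e+01,  6.58426666e-05,
        1.12888965e-02,  3.37622708e-06]), 'eef_pos': array([189.66987994, 568.98202814, 249.12779879]), 'ee_rot': array([[ 9.48667414e-01, -7.60054007e-04,  3.16274500e-01],
       [-3.16275381e-01, -1.82585723e-03,  9.48665668e-01],
       [-1.43565058e-04, -9.99998044e-01, -1.97251763e-03]]), 'ft_force': array([0.63671282, 0.45227982, 0.63206187]), 'torque': array([-0.00807517,  0.01084623,  0.03141161]), 'width': 85.41022914168668}
scene {'fx': 469.98351746282526, 'fy': 469.98351746282526, 'cx': 251.89639560600475, 'cy': 191.5968913979231, 'world_to_cam': array([[-6.39710345e-01,  7.68614016e-01,  1.78016903e-03,
         3.38143366e+02],
       [ 5.36435280e-01,  4.48126439e-01, -7.15136270e-01,
        -2.95996310e+02],
       [-5.50461502e-01, -4.56525125e-01
[... 361 characters left out ...]
01, -5.17609684e-01, -7.93503462e-01,
         2.78687505e+02],
       [ 4.10816032e-01,  6.78895758e-01, -6.08548057e-01,
         7.28008319e+02],
       [ 0.00000000e+00,  0.00000000e+00,  0.00000000e+00,
         1.00000000e+00]])}
wrist {'fx': 312.14886758128637, 'fy': 312.14886758128637, 'cx': 248.35972447796925, 'cy': 190.93103681382416, 'hand_eye': array([[ 5.06807118e-04,  9.63078874e-01,  2.69218918e-01,
        -6.99814874e+01],
       [ 4.99396380e-04, -2.69219162e-01,  9.63078809e-01,
        -1.23227232e+02],
       [ 9.99999747e-01, -3.53648243e-04, -6.17400291e-04,
         3.74660186e-01],
       [ 0.00000000e+00,  0.00000000e+00,  0.00000000e+00,
         1.00000000e+00]])}
```

View pics/scene0.png

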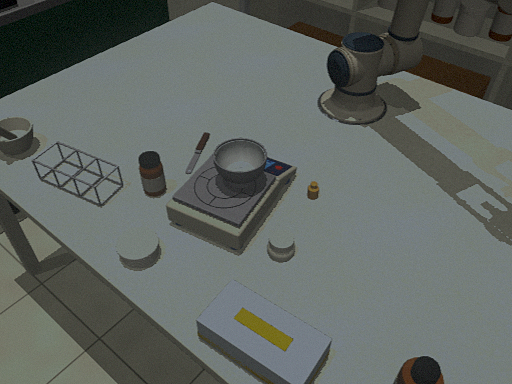

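View pics/side0.png

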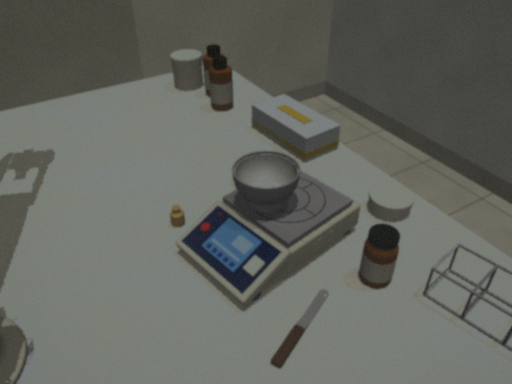

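View pics/wrist0.png

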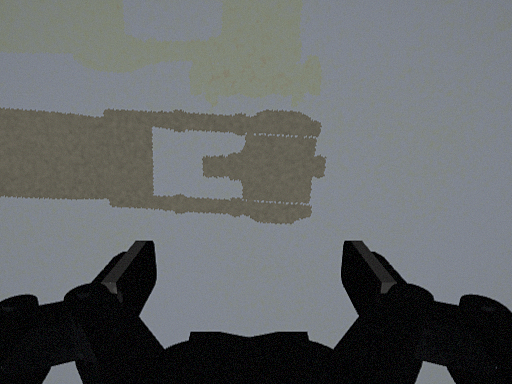

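The side picture shows the balance with the tare key at about (254,265) and the red key at (205,227). The bowl is at (266,180), off towards the panel and the left, and the jar is at (378,255). I'll enlarge both views to read pixels.

Run:
```python
import cv2
a=cv2.imread("pics/side0.png")[140:305,165:375]; cv2.imwrite("pics/side0c.png",cv2.resize(a,None,fx=3.6,fy=3.6,interpolation=cv2.INTER_CUBIC))
a=cv2.imread("pics/scene0.png")[125:265,130:330]; cv2.imwrite("pics/scene0c.png",cv2.convertScaleAbs(cv2.resize(a,None,fx=4,fy=4,interpolation=cv2.INTER_CUBIC),alpha=1.4))
```

```text
(no output)
```

View pics/side0c.png

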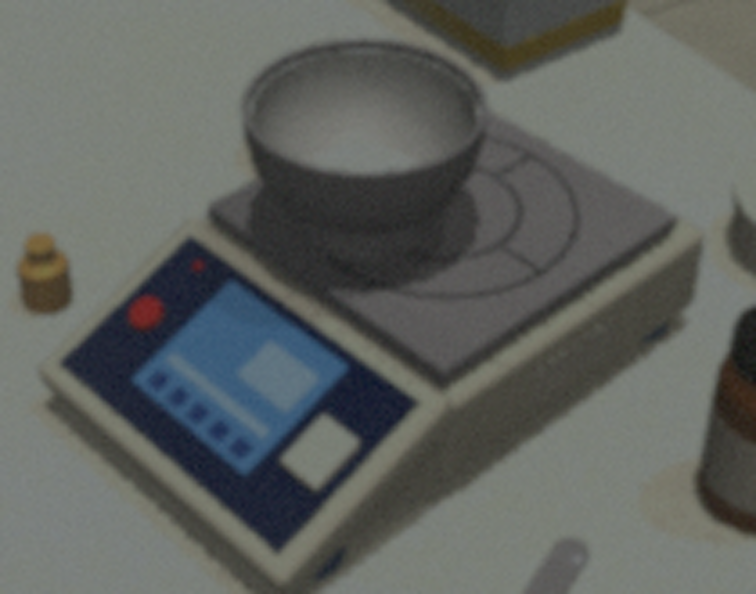

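View pics/scene0c.png

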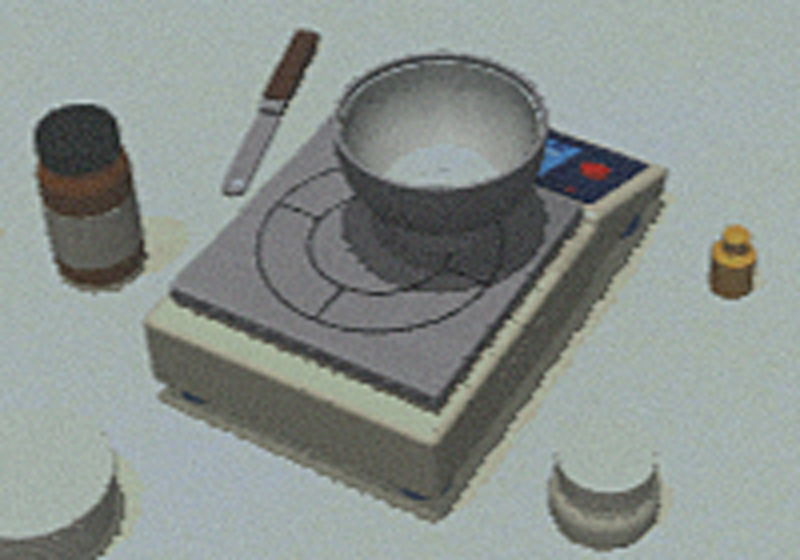

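```bash
cat > h.py <<'E'
import numpy as np, cv2
from rig import vision, status
from scipy.optimize import least_squares
def ray(n,u,v,z):
    c=vision.camera_info(n); W=c["world_to_cam"]; R=W[:3,:3];t=W[:3,3]
    o=-R.T@t; d=R.T@np.array([(u-c["cx"])/c["fx"],(v-c["cy"])/c["fy"],1])
    return o+d*(z-o[2])/d[2]
def cloud(n,d):
    c=vision.camera_info(n); W=c["world_to_cam"]; R=W[:3,:3];t=W[:3,3]
    v,u=np.mgrid[:d.shape[0],:d.shape[1]]
    P=np.stack([(u-c["cx"])/c["fx"]*d,(v-c["cy"])/c["fy"]*d,d],-1)
    return (P-t)@R   # HxWx3
def bowlfit(n,d,guess,lo=150,hi=172):
    P=cloud(n,d).reshape(-1,3); P=P[d.reshape(-1)>0]
    m=(P[:,2]>lo)&(P[:,2]<hi)&(np.linalg.norm(P[:,:2]-guess,axis=1)<80)
    return P[m]
E
python3 - <<'E'
from h import *
def up(x,y,f,ox,oy): return ((x+.5)/f-.5+ox,(y+.5)/f-.5+oy)
S=[up(x,y,4,130,125) for x,y in [(172,292),(437,402),(582,210)]]
D=[up(x,y,3.6,165,140) for x,y in [(210,215),(445,375),(675,225)]]
A=[ray("scene",*p,88)[:2] for p in S]; B=[ray("side",*p,88)[:2] for p in D]
print("scene BR?,BL,FL",np.round(A,1)); print("side FL,FR,BR",np.round(B,1))
for X in (A,B): print(np.linalg.norm(X[1]-X[0]),np.linalg.norm(X[2]-X[1]),(X[0]+X[2])/2)
for nm,p,z in [("tare",(319,452),70),("power",(146,312),70)]:
    q=up(*p,3.6,165,140); print(nm,[np.round(ray("side",*q,zz),1) for zz in (60,70,80)])
    d=np.load("side0.npy"); P=cloud("side",d); i,j=int(round(q[1])),int(round(q[0])); print(np.median(P[i-2:i+3,j-2:j+3].reshape(-1,3),0))
for n in("scene","side"):
    d=np.load(n+"0.npy"); P=cloud(n,d)
    # bench, pan heights
    print(n,"bench z", np.median(P[300:340,60:110,2]) if n=="side" else np.median(P[100:140,100:200,2]))
    Q=bowlfit(n,d,ray("side",266,168,170)[:2],145,175)
    print(len(Q), np.percentile(Q[:,2],[1,50,99]), Q[:,:2].min(0),Q[:,:2].max(0))
    f=lambda c: np.hypot(Q[:,0]-c[0],Q[:,1]-c[1])
    rim=Q[Q[:,2]>165]
    r=least_squares(lambda c: np.hypot(rim[:,0]-c[0],rim[:,1]-c[1])-c[2],[*rim[:,:2].mean(0),63],loss="soft_l1"); print("rim",len(rim),r.x,r.cost)
    # outer: top-down convex hull circle
    c,rad=cv2.minEnclosingCircle(Q[:,:2].astype(np.float32)); print("enc",c,rad)
E
```

```text
scene BR?,BL,FL [[752.2 -66.6]
 [716.1 116.7]
 [532.6  80.6]]
side FL,FR,BR [[ 523.9   66.8]
 [ 562.7 -111.7]
 [ 742.1  -78.9]]
186.77417578805978 186.98774660555372 [642.42411273   7.0257798 ]
182.58856521018524 182.3925547109021 [632.99806351  -6.09474262]
tare [array([ 494.8, -100.8,   60. ]), array([ 489.9, -109. ,   70. ]), array([ 485. , -117.3,   80. ])]
[495.41726329 -99.05719336  58.59408371]
power [array([468.2,  40.6,  60. ]), array([463.8,  30. ,  70. ]), array([459.3,  19.3,  80. ])]
[468.84932535  43.73318797  58.5405327 ]
scene bench z 1.4211401105089605
953 [145.22164675 160.48668666 173.14144342] [529.1929027  -50.30153494] [663.10910172  81.59125932]
rim 310 [596.70698782  16.44346753  63.62415581] 242.427284508205
enc (596.4720458984375, 14.893253326416016) 67.79623413085938
side bench z -0.8815907820339006
1484 [145.19390858 159.13962449 169.78088191] [527.86664106 -50.49294395] [658.14852567  81.31549787]
rim 345 [593.0838506   15.15246852  63.71715076] 181.43889448656992
enc (593.986572265625, 15.254044532775879) 67.08768463134766
```

Run:
```python
from h import *
for n in("scene","side"):
    d=np.load(n+"0.npy"); P=cloud(n,d).reshape(-1,3)[d.reshape(-1)>0]
    m=(np.hypot(P[:,0]-638,P[:,1]-1)<150)&(P[:,2]>60)&(P[:,2]<110)
    h,e=np.histogram(P[m][:,2],bins=25,range=(60,110)); print(n,dict(zip(e[:-1].astype(int),h)))
    Q=P[m&(P[:,2]>84)&(P[:,2]<95)]
    # pan bounds in balance axes for yaw 10.8deg
    a=np.radians(10.9); ux=np.array([np.cos(a),np.sin(a)]);uy=np.array([-np.sin(a),np.cos(a)])
    for u in(ux,uy):
        p=Q[:,:2]@u; print(np.percentile(p,[0.3,1,99,99.7]), "ctr", 638*u[0]+1*u[1])
    r=cv2.minAreaRect(Q[:,:2].astype(np.float32)); print(r)
```

```text
scene {np.int64(60): np.int64(55), np.int64(62): np.int64(56), np.int64(64): np.int64(81), np.int64(66): np.int64(85), np.int64(68): np.int64(138), np.int64(70): np.int64(300), np.int64(72): np.int64(400), np.int64(74): np.int64(216), np.int64(76): np.int64(56), np.int64(78): np.int64(40), np.int64(80): np.int64(60), np.int64(82): np.int64(56), np.int64(84): np.int64(108), np.int64(86): np.int64(609), np.int64(88): np.int64(1402), np.int64(90): np.int64(879), np.int64(92): np.int64(164), np.int64(94): np.int64(35), np.int64(96): np.int64(19), np.int64(98): np.int64(0), np.int64(100): np.int64(0), np.int64(102): np.int64(0), np.int64(104): np.int64(0), np.int64(106): np.int64(0), np.int64(108): np.int64(13)}
[537.17159874 541.69205349 723.91404126 724.81700816] ctr 626.6787541433209
[-213.00499192 -211.3577687   -23.80218278  -22.97394052] ctr -119.66093391485421
((641.7200927734375, 3.34588623046875), (192.66920471191406, 192.5176239013672), 11.412163734436035)
side {np.int64(60): np.int64(181), np.int64(62): np.int64(207), np.int64(64): np.int64(228), np.int64(66): np.int64(262), np
[... 157 characters left out ...]
np.int64(89), np.int64(80): np.int64(103), np.int64(82): np.int64(99), np.int64(84): np.int64(448), np.int64(86): np.int64(2239), np.int64(88): np.int64(854), np.int64(90): np.int64(70), np.int64(92): np.int64(72), np.int64(94): np.int64(46), np.int64(96): np.int64(15), np.int64(98): np.int64(1), np.int64(100): np.int64(0), np.int64(102): np.int64(0), np.int64(104): np.int64(0), np.int64(106): np.int64(1), np.int64(108): np.int64(16)}
[530.9146847  531.68492301 718.81863417 720.36734902] ctr 626.6787541433209
[-213.28772632 -212.68956868  -30.9547029   -25.64528261] ctr -119.66093391485421
((637.0333251953125, 1.5044174194335938), (192.68777465820312, 190.79884338378906), 10.882505416870117)
```

The depth data puts the pan centre near (639,3) with a yaw of about 11°. The bowl is near (595,15), 44 mm towards the panel and 13 mm to the left in world axes. Plan: with the fingers open, cradle the bowl from the panel side and push along tool +x. First I'll look from above with the wrist camera.

```bash
python3 -m creep '[[[20,-2,-13],[0,0,0],1],[[32,-3,-21],[0,0,0],1],[[32,-3,-21],[0,0,0],1],[[32,-3,-21],[0,0,0],1],[[32,-3,-21],[0,0,0],1],[[32,-3,-21],[0,0,0],1],[[32,-3,-21],[0,0,0],1],[[32,-3,-21],[0,0,0],1],[[32,-3,-21],[0,0,0],1],[[32,-3,-21],[0,0,0],1]]' && python3 -m creep '[[[32,-2,-20],[0,0,0],1],[[32,-2,-20],[0,0,0],1],[[32,-2,-20],[0,0,0],1],[[32,-2,-20],[0,0,0],1],[[32,-2,-20],[0,0,0],1],[[32,-2,-20],[0,0,0],1],[[32,-2,-20],[0,0,0],1],[[32,-2,-20],[0,0,0],1],[[32,-2,-20],[0,0,0],1],[[16,-2,-20],[0,0,0],1]]'
python3 - <<'E'
from h import *
import pickle
s=status.read_state(); p,d=vision.snapshot("wrist"); cv2.imwrite("pics/w1.png",p); np.save("w1.npy",d); pickle.dump(s,open("w1.pkl","wb")); print(s["eef_pos"],s["ee_rot"],s["qpos"])
E
```

```text
t: 0.98
eef_pos: [418.8, 278.5, 279.2]
ee_rot: [[0.949, -0.0, 0.316], [-0.316, -0.0, 0.949], [-0.0, -1.0, -0.0]]
ft_force: [-0.0, -0.0, 0.2]
width: 85.1
t: 1.82
eef_pos: [645.0, -8.2, 297.3]
ee_rot: [[0.948, -0.002, 0.318], [-0.318, -0.0, 0.948], [-0.002, -1.0, -0.001]]
ft_force: [0.9, -0.0, -0.7]
width: 85.4
[645.02423963  -8.24272727 297.32298678] [[ 9.48243593e-01 -1.87484746e-03  3.17538303e-01]
 [-3.17539344e-01 -2.78256044e-04  9.48245057e-01]
 [-1.68945788e-03 -9.99998204e-01 -8.59192342e-04]] [-6.53098068e-02  2.34932552e-01  9.87701716e-01 -4.25841496e-04
  1.92081105e+00 -1.31311864e+00]
```

View pics/w1.png

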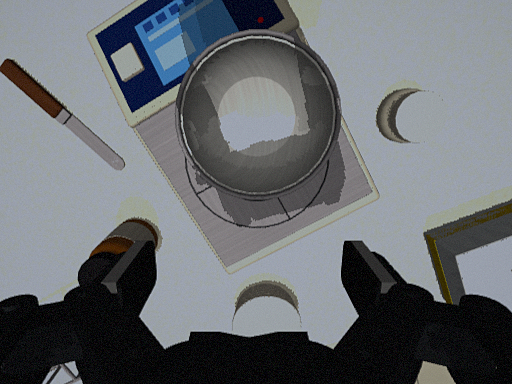

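Run:
```python
import cv2
a=cv2.imread("pics/w1.png")[0:285,80:400]; cv2.imwrite("pics/w1c.png",cv2.convertScaleAbs(cv2.resize(a,None,fx=2.1,fy=2.1,interpolation=cv2.INTER_CUBIC),alpha=1.4))
a=cv2.imread("pics/w1.png")[0:130,80:220]; cv2.imwrite("pics/w1t.png",cv2.convertScaleAbs(cv2.resize(a,None,fx=4,fy=4,interpolation=cv2.INTER_CUBIC),alpha=1.2))
```

```text
(no output)
```

View pics/w1c.png

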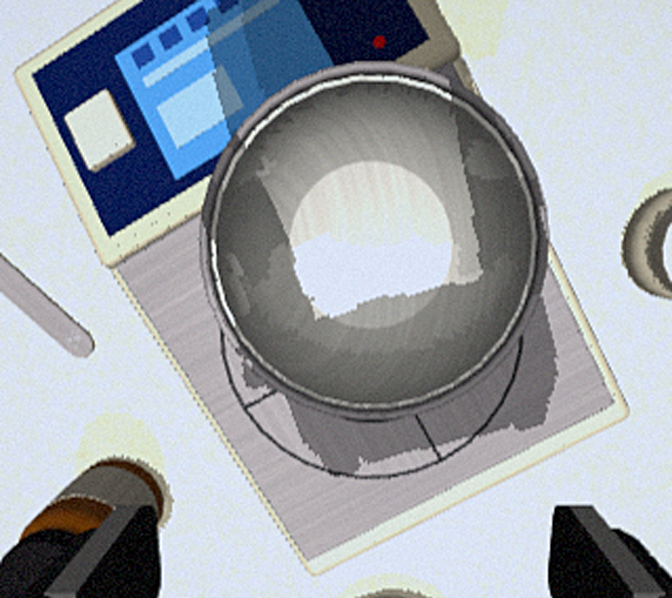

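View pics/w1t.png

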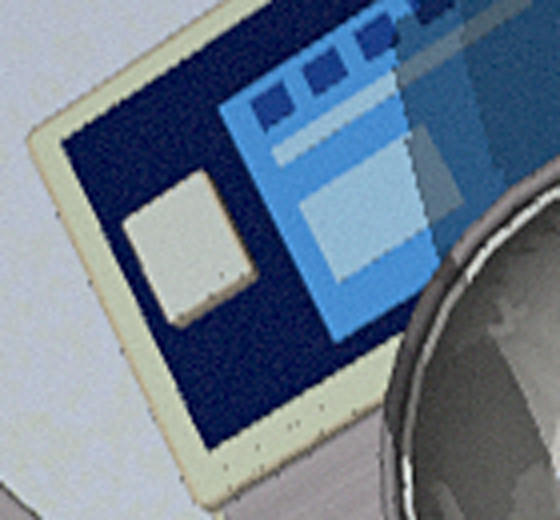

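```bash
cat >> h.py <<'E'
def wray(s,u,v,z,pl=None):
    c=vision.camera_info("wrist"); H=c["hand_eye"]; R=np.array(s["ee_rot"]); p=np.array(s["eef_pos"])
    o=R@H[:3,3]+p; d=R@H[:3,:3]@np.array([(u-c["cx"])/c["fx"],(v-c["cy"])/c["fy"],1])
    return o+d*(z-o[2])/d[2]
def wcloud(s,d):
    c=vision.camera_info("wrist"); H=c["hand_eye"]; R=np.array(s["ee_rot"]); p=np.array(s["eef_pos"])
    v,u=np.mgrid[:d.shape[0],:d.shape[1]]
    P=np.stack([(u-c["cx"])/c["fx"]*d,(v-c["cy"])/c["fy"]*d,d],-1)
    return (P@H[:3,:3].T+H[:3,3])@R.T+p
def circ(X,r0=None):
    X=np.array(X)[:,:2]
    if r0: f=lambda c: np.hypot(X[:,0]-c[0],X[:,1]-c[1])-r0; x0=X.mean(0)
    else: f=lambda c: np.hypot(X[:,0]-c[0],X[:,1]-c[1])-c[2]; x0=[*X.mean(0),60]
    r=least_squares(f,x0,loss="soft_l1"); return r.x,np.round(r.fun,1)
def up(x,y,f,ox,oy): return ((x+.5)/f-.5+ox,(y+.5)/f-.5+oy)
E
python3 - <<'E'
from h import *; import pickle
s=pickle.load(open("w1.pkl","rb")); d=np.load("w1.npy"); P=wcloud(s,d)
ring=[(222,340),(228,385),(245,410),(290,455),(365,478),(440,460),(490,415),(518,365),(522,338)]
X=[wray(s,*up(*p,2.1,80,0),88) for p in ring]; print("ring",circ(X,78),circ(X))
rim=[(203,240),(547,235),(375,62),(370,418),(250,110),(500,110),(235,350),(510,355)]
for z in(168,170):
  X=[wray(s,*up(*p,2.1,80,0),z) for p in rim]; print("rim",z,circ(X,65),circ(X))
c=[wray(s,*up(*p,2.1,80,0),88)[:2] for p in [(113,265),(313,562),(614,405)]]
print("pan corners",np.round(c,1),(c[0]+c[2])/2,[np.linalg.norm(c[1]-c[0]),np.linalg.norm(c[2]-c[1])],np.degrees(np.arctan2(*(c[1]-c[0])[::-1])))
Q=P.reshape(-1,3); Q=Q[(Q[:,2]>84)&(Q[:,2]<93)&(np.hypot(Q[:,0]-639,Q[:,1]-2)<140)]; print(cv2.minAreaRect(Q[:,:2].astype(np.float32)),np.median(Q[:,2]))
key=[(122,220),(202,170),(250,265),(180,318)]
print("keydepth",[np.round(np.median(P[int(v)-1:int(v)+2,int(u)-1:int(u)+2].reshape(-1,3),0),1) for u,v in [up(*np.mean(key,0),4,80,0)]])
for z in(62,66,70): print("tare",z,np.round(wray(s,*up(*np.mean(key,0),4,80,0),z),1))
print("pandepth", np.median(P[230:245,215:235].reshape(-1,3),0),"bench",np.median(P[140:180,40:80,2]),"rimtop z",np.percentile(P[25:205,170:345,2],99.5))
E
```

```text
ring (array([635.63408305,   3.69479854]), array([-1.8,  0.9, -0.8,  0.1,  0.6, -0. , -1.4,  0.2, -0.3])) (array([636.58548565,   3.6021183 ,  77.28125824]), array([-0.9,  1.5, -0.4,  0.2,  0.4, -0.2, -1.4,  0.5,  0.2]))
rim 168 (array([592.62944321,  17.64691581]), array([-0.5, -0.4, -0.1,  0.2,  1.8,  1.3,  1. ,  1.3])) (array([592.59675463,  17.65790419,  65.58028647]), array([-1. , -1. , -0.7, -0.3,  1.1,  0.6,  0.5,  0.7]))
rim 170 (array([592.49706356,  17.63023298]), array([-1. , -0.9, -0.6, -0.3,  1.2,  0.7,  0.5,  0.8])) (array([592.48891822,  17.63160824,  65.06105361]), array([-1. , -1. , -0.7, -0.3,  1.1,  0.6,  0.5,  0.7]))
pan corners [[ 561.4 -106.9]
 [ 748.3  -67.4]
 [ 711.8  113.9]] [636.595659     3.48314912] [np.float64(191.05957583867166), np.float64(184.92108046200474)] 11.923709061617801
((636.2730102539062, 4.036468505859375), (189.64749145507812, 190.18038940429688), 10.96644115447998) 87.53346937939389
keydepth [array([493.2, -96.7,  58.9])]
tare 62 [494.7 -95.   62. ]
tare 66 [495.7 -93.8  66. ]
tare 70 [496.6 -92.6  70. ]
pandepth [710.2357424  -59.18513234  87.40832521] bench -0.41152719683918804 rimtop z 170.63047275449185
```

Run:
```python
from h import *
d=np.load("w1.npy"); c=vision.camera_info("wrist"); H=c["hand_eye"]
for (u0,u1) in((95,165),(335,400)):
    v,u=np.mgrid[235:300,u0:u1]; z=d[235:300,u0:u1]
    P=np.stack([(u-c["cx"])/c["fx"]*z,(v-c["cy"])/c["fy"]*z,z],-1)@H[:3,:3].T+H[:3,3]
    P=P[(z>0)&(z<230)]; print(len(P),np.percentile(P,[1,5,50,95,99],axis=0).round(1))
```

```text
2842 [[-14.2 -41.7 -55.4]
 [-13.8 -38.5 -54. ]
 [ -9.6 -17.3 -42.7]
 [  4.4   1.7 -42.1]
 [  7.8   5.3 -41.7]]
2764 [[-14.2 -41.7  42.3]
 [-13.6 -37.7  42.7]
 [ -9.4 -16.8  43.4]
 [  4.5   1.8  54.3]
 [  8.    5.3  56.1]]
```

```bash
python3 -m creep '[[[-16,0,1],[0,0,0],1],[[-32,0,2],[0,0,0],1],[[-32,0,2],[0,0,0],1],[[-32,0,2],[0,0,0],1],[[-20,0,1],[0,0,0],1],[[-11,10,0],[0,0,0],1],[[0,25,0],[0,0,0],1],[[0,25,0],[0,0,0],1],[[0,25,0],[0,0,0],1],[[0,0,0],[0,0,0],1]]'
python3 -m creep '[[[0,20,0],[0,0,0],1],[[0,15,0],[0,0,0],1],[[0,10,0],[0,0,0],1],[[0,5,0],[0,0,0],1],[[0,4,0],[0,0,0],1],[[0,0,0],[0,0,0],1],[[0,0,0],[0,0,0],1],[[0,0,0],[0,0,0],1],[[0,0,0],[0,0,0],1],[[0,0,0],[0,0,0],1]]'
python3 - <<'E'
from h import *
s=status.read_state(); R=s["ee_rot"]; p=s["eef_pos"]
for n,q in(("bowl",[592.6,17.6,158]),("pan",[636.3,3.7,158])): print(n,R.T@(np.array(q)-p))
print(s["ft_force"],R)
for n in("wrist","side"):
  im,d=vision.snapshot(n); cv2.imwrite(f"pics/{n}2.png",im)
E
```

```text
t: 2.7
eef_pos: [507.7, 47.3, 208.1]
ee_rot: [[0.949, -0.009, 0.316], [-0.316, -0.0, 0.949], [-0.009, -1.0, -0.003]]
ft_force: [0.0, -0.0, -1.1]
width: 85.7
t: 3.53
eef_pos: [510.4, 47.1, 161.0]
ee_rot: [[0.949, 0.001, 0.316], [-0.316, 0.0, 0.949], [0.001, -1.0, 0.0]]
ft_force: [-0.2, -0.5, -0.0]
width: 85.3
bowl [87.35239128  3.05213399 -1.96827221]
pan [133.20534358   3.09846432  -1.3321753 ]
[-0.19836272 -0.46307332 -0.03505645] [[ 9.48657591e-01  1.06476616e-03  3.16303085e-01]
 [-3.16303279e-01  1.43851410e-05  9.48658124e-01]
 [ 1.00554900e-03 -9.99999433e-01  3.50435600e-04]]
```

View pics/wrist2.png

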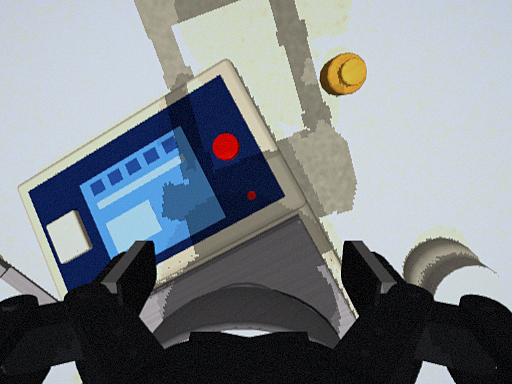

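View pics/side2.png

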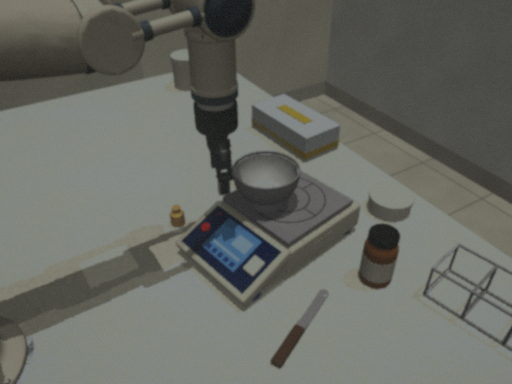

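The fingers straddle the near side of the bowl and nothing is touching yet. The bowl is about 27 mm short of contact, so I'll approach and then push slowly.

```bash
python3 -m creep '[[[4,1,-1],[0,0,0],1],[[5,1,-0.5],[0,0,0],1],[[5,0,0],[0,0,0],1],[[4,0,0],[0,0,0],1],[[2,0,0],[0,0,0],1],[[1.5,0,0],[0,0,0],1],[[1.5,0,0],[0,0,0],1],[[1.5,0,0],[0,0,0],1],[[1.5,0,0],[0,0,0],1],[[1.5,0,0],[0,0,0],1]]'
python3 -m creep '[[[1.5,0,0],[0,0,0],1],[[1.5,0,0],[0,0,0],1],[[1.5,0,0],[0,0,0],1],[[1.5,0,0],[0,0,0],1],[[2,0,0],[0,0,0],1],[[2,0,0],[0,0,0],1],[[2,0,0],[0,0,0],1],[[2,0,0],[0,0,0],1],[[1,0,0],[0,0,0],1],[[0,0,0],[0,0,0],1]]'
cat > look.py <<'E'
import sys
from h import *
s=status.read_state(); p=s["eef_pos"];R=s["ee_rot"]; k=sys.argv[1]
print("pan in tool",R.T@(np.array([636.3,3.7,158])-p),s["ft_force"])
for n in("scene","side"):
    im,d=vision.snapshot(n); cv2.imwrite(f"pics/{n}{k}.png",im); np.save(f"{n}{k}.npy",d)
    Q=bowlfit(n,d,p[:2]+60*R[:2,0],145,175)
    rim=Q[(Q[:,2]>165)&(np.abs(np.hypot(*(Q[:,:2]-p[:2]-60*R[:2,0]).T)-63)<14)&((Q[:,:2]-p[:2])@R[:2,0]>16)]
    r,_=circ(rim,63.6); print(n,len(rim),r,(R.T[:, :2]@(r-p[:2]))[[0,2]])
E
python3 look.py 3; python3 -c "
import cv2
a=cv2.imread('pics/side3.png')[120:270,190:370]; cv2.imwrite('pics/side3c.png',cv2.resize(a,None,fx=4,fy=4,interpolation=2))"
```

```text
t: 4.47
eef_pos: [535.8, 37.0, 158.3]
ee_rot: [[0.949, 0.0, 0.316], [-0.316, 0.0, 0.949], [0.0, -1.0, 0.0]]
ft_force: [0.9, -0.7, 0.2]
width: 85.1
t: 5.3
eef_pos: [550.2, 32.1, 158.2]
ee_rot: [[0.949, 0.0, 0.316], [-0.316, -0.0, 0.949], [0.0, -1.0, -0.0]]
ft_force: [-0.4, 0.6, 0.4]
width: 85.5
pan in tool [90.70874071  0.21745954  0.2706825 ] [-0.40649374  0.64190786  0.40487659]
scene 249 [608.14211438  13.02174073] [61.04805355  0.20555332]
side 254 [604.64274739  11.56178173] [58.19029497 -2.28648713]
```

View pics/side3c.png

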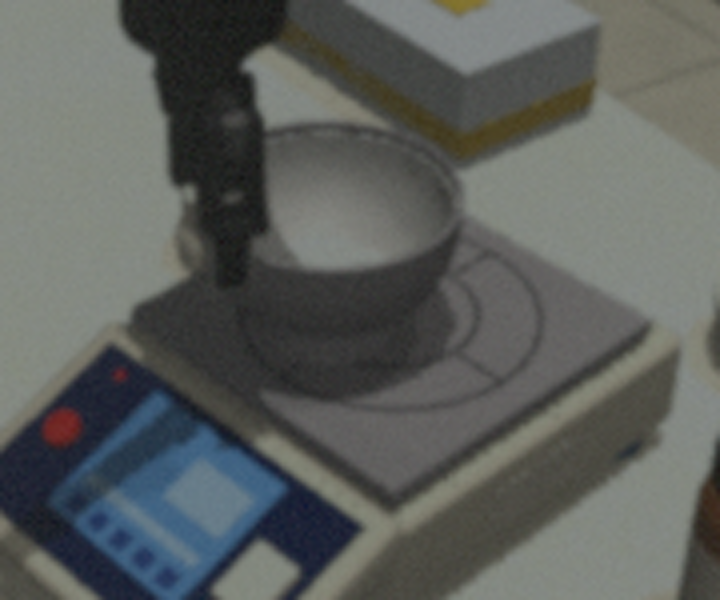

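Contact is as predicted, with the bowl centre about 60 mm ahead of the TCP. About 31 mm of pushing remains, so I'll do 29 mm and then re-measure.

```bash
python3 -m creep '[[[1,0,0],[0,0,0],1],[[1.5,0,0],[0,0,0],1],[[2,0,0],[0,0,0],1],[[2,0,0],[0,0,0],1],[[2,0,0],[0,0,0],1],[[2,0,0],[0,0,0],1],[[2,0,0],[0,0,0],1],[[2,0,0],[0,0,0],1],[[1.5,0,0],[0,0,0],1],[[1,0,0],[0,0,0],1]]'
python3 -m creep '[[[1.5,0,0],[0,0,0],1],[[2,0,0],[0,0,0],1],[[2,0,0],[0,0,0],1],[[2,0,0],[0,0,0],1],[[1.5,0,0],[0,0,0],1],[[1.5,0,0],[0,0,0],1],[[1,0,0],[0,0,0],1],[[0.5,0,0],[0,0,0],1],[[0,0,0],[0,0,0],1],[[0,0,0],[0,0,0],1]]'
python3 look.py 4
```

```text
t: 6.23
eef_pos: [566.2, 26.8, 158.3]
ee_rot: [[0.949, -0.0, 0.316], [-0.316, 0.0, 0.949], [-0.0, -1.0, 0.0]]
ft_force: [-1.2, 0.5, 0.4]
width: 85.1
t: 7.07
eef_pos: [577.5, 23.0, 158.3]
ee_rot: [[0.949, 0.0, 0.316], [-0.316, -0.0, 0.949], [0.0, -1.0, -0.0]]
ft_force: [-0.3, -0.2, -0.0]
width: 85.3
pan in tool [61.89248149  0.29285391  0.25454795] [-0.32081235 -0.19368177 -0.0036653 ]
scene 246 [635.34138798   3.86217669] [60.93183178  0.10520644]
side 235 [631.47329692   2.28888692] [57.75989553 -2.61070765]
```

```bash
python3 -m creep '[[[1,0,0],[0,0,0],1],[[1,0,0],[0,0,0],1],[[0.5,0,0],[0,0,0],1],[[0,0,0],[0,0,0],1],[[0,0,0],[0,0,0],1],[[-1,0,0],[0,0,0],1],[[-3,0,0],[0,0,0],1],[[-8,0,0],[0,0,0],1],[[-10,0,0],[0,0,0],1],[[-10,0,0],[0,0,0],1]]'
python3 -m creep '[[[-5,-10,0],[0,0,0],1],[[0,-25,0],[0,0,0],1],[[0,-30,0],[0,0,0],1],[[0,-30,0],[0,0,0],1],[[10,-30,0],[0,0,0],1],[[25,-15,0],[0,0,0],1],[[30,0,0],[0,0,0],1],[[25,0,0],[0,0,0],1],[[12,0,0],[0,0,0],1],[[0,0,0],[0,0,0],1]]'
python3 - <<'E'
from h import *
import pickle
s=status.read_state(); p,d=vision.snapshot("wrist"); cv2.imwrite("pics/w5.png",p); np.save("w5.npy",d); pickle.dump(s,open("w5.pkl","wb")); print(s["eef_pos"])
cv2.imwrite("pics/w5c.png",cv2.convertScaleAbs(cv2.resize(p[0:285,80:400],None,fx=2.1,fy=2.1,interpolation=cv2.INTER_CUBIC),alpha=1.4))
E
```

```text
t: 8.0
eef_pos: [548.7, 32.6, 158.2]
ee_rot: [[0.949, -0.0, 0.316], [-0.316, 0.0, 0.949], [-0.0, -1.0, -0.0]]
ft_force: [0.3, -1.2, 0.5]
width: 85.4
t: 8.83
eef_pos: [642.8, 0.8, 297.4]
ee_rot: [[0.948, -0.001, 0.317], [-0.317, -0.0, 0.948], [-0.001, -1.0, -0.001]]
ft_force: [1.0, -0.0, -1.0]
width: 85.4
[642.8217275    0.8143191  297.41645941]
```

View pics/w5c.png

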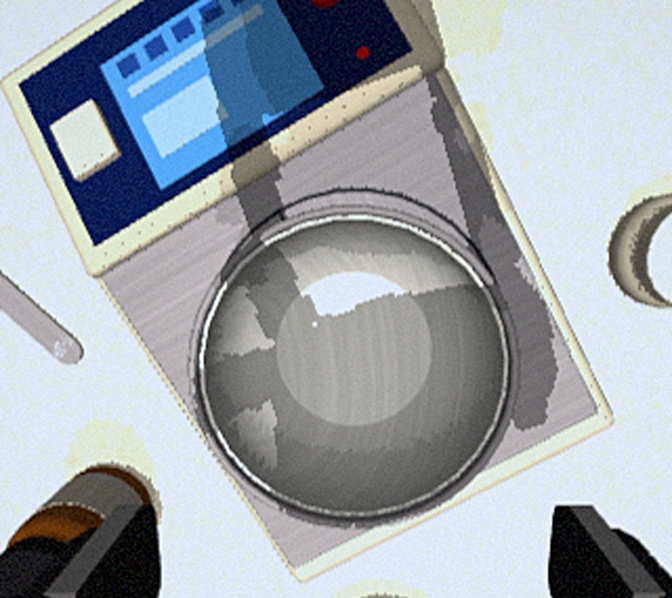

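Run:
```python
from h import *; import pickle
for k in("w1","w5"):
    s=pickle.load(open(k+".pkl","rb")); d=np.load(k+".npy"); P=wcloud(s,d)
    Q=P[:240].reshape(-1,3); g=np.array([636,4]) if k=="w5" else np.array([593,17.6])
    pan=Q[(Q[:,2]>84)&(Q[:,2]<93)&(np.hypot(Q[:,0]-636,Q[:,1]-4)<140)]; print(k,"pan",cv2.minAreaRect(pan[:,:2].astype(np.float32)))
    rim=Q[(Q[:,2]>164)&(Q[:,2]<176)&(np.hypot(*(Q[:,:2]-g).T)<75)]
    print("rim",len(rim),circ(rim)[0],cv2.minEnclosingCircle(rim[:,:2].astype(np.float32)))
    a=rim[rim[:,2]>168]; print(len(a),circ(a)[0])
s=pickle.load(open("w5.pkl","rb"))
img=cv2.imread("pics/w5c.png")
c=vision.camera_info("wrist");H=c["hand_eye"];R=s["ee_rot"]
def proj(q):
    t=R.T@(np.array(q)-s["eef_pos"]); x=H[:3,:3].T@(t-H[:3,3]); return [(x[0]/x[2]*c["fx"]+c["cx"]+.5-80)*2.1,(x[1]/x[2]*c["fy"]+c["cy"]+.5)*2.1]
for r,z,col,cc in((78,88,(0,0,255),(636.3,3.7)),(65,168,(0,255,0),(636.3,3.7))):
    pts=np.array([proj([cc[0]+r*np.cos(a),cc[1]+r*np.sin(a),z]) for a in np.linspace(0,6.283,90)],np.int32); cv2.polylines(img,[pts],True,col,1)
cv2.imwrite("pics/w5o.png",img)
```

```text
w1 pan ((636.2769775390625, 4.04339599609375), (189.6474609375, 190.18038940429688), 10.966320991516113)
rim 2807 [592.42231745  17.22513552  63.23286227] ((592.4774780273438, 17.240589141845703), 65.89496612548828)
2113 [592.42811076  17.21668522  63.54340339]
w5 pan ((636.3541870117188, 4.219779968261719), (190.14849853515625, 190.3697509765625), 11.041864395141602)
rim 2039 [633.14332019   4.03800892  63.24681631] ((633.5151977539062, 3.8475072383880615), 65.68106842041016)
1559 [633.25665551   3.95096574  63.52947661]
```

View pics/w5o.png

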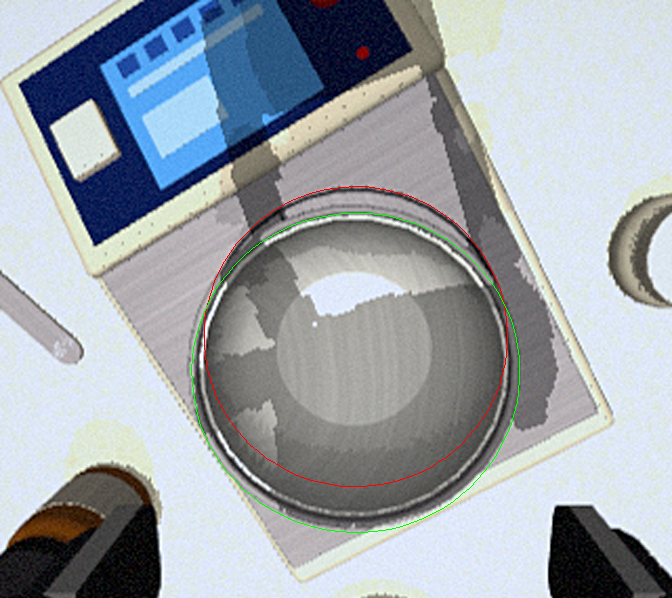

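The bowl was at about (633.2, 4.0) against a pan centre of (636.3, 4.1). That is about 3 mm short, within the 9 mm limit, and the scene and side views agree (3–4 mm). It stands free. Next I'll plan the tare press perpendicular to the panel.

Run:
```python
from h import *; import pickle
s=pickle.load(open("w5.pkl","rb")); d=np.load("w5.npy"); P=wcloud(s,d)
q=up(86,139.5,2.1,80,0); i,j=int(round(q[1])),int(round(q[0])); pts=P[i-6:i+7,j-5:j+6].reshape(-1,3); k=np.median(pts,0); print("key",k)
A=np.c_[pts[:,:2],np.ones(len(pts))]; print("slope",np.linalg.lstsq(A,pts[:,2],rcond=None)[0])
print("ray",wray(s,*q,k[2]))
st=status.read_state(); R=st["ee_rot"]; p=st["eef_pos"]
a=np.radians(11); n=np.array([-np.sin(.39)*np.cos(a),-np.sin(.39)*np.sin(a),np.cos(.39)])
key=wray(s,*q,k[2]); T=key+n*(19+35); print("pre TCP",T,"move in tool",R.T@(T-p), "bowl-frame key",)
```

```text
key [495.43742332 -94.88911849  60.25521227]
slope [ 3.91244512e-01  1.14587561e-01 -1.22769191e+02]
ray [495.55057794 -95.08800408  60.25521227]
pre TCP [475.39760065 -99.00534604 110.20030151] move in tool [-125.81480482  187.87534858 -147.89110013] bowl-frame key
```

```bash
python3 -m creep '[[[-10,0,-12],[0,0,0],1],[[-16,0,-19],[0,0,0],-1],[[-20,0,-23],[0,0,0],-1],[[-20,0,-23],[0,0,0],-1],[[-20,0,-23],[0,0,0],-1],[[-20,0,-23],[0,0,0],-1],[[-20,15,-25],[0,0,0],-1],[[0,30,0],[0,0,0],-1],[[0,30,0],[0,0,0],-1],[[0,15,0],[0,0,0],-1]]'
python3 -m creep '[[[0,0,0],[0,-0.103,0],-1],[[0,0,0],[0,-0.103,0],-1],[[0,0,0],[0,-0.103,0],-1],[[0,0,0],[0,-0.103,0],-1],[[0,0,0],[0,-0.103,0],-1],[[0,0,0],[0,0,-0.0975],-1],[[0,0,0],[0,0,-0.0975],-1],[[0,0,0],[0,0,-0.0975],-1],[[0,0,0],[0,0,-0.0975],-1],[[0,0,0],[0,0,0],-1]]'
cat > key.py <<'E'
from h import *
st=status.read_state(); R=st["ee_rot"]; p=st["eef_pos"]
key=np.array([495.3,-95.5,60])
print("key in tool",R.T@(key-p),"width",st["width"],st["ft_force"]); print(R.round(3),p,st["qpos"])
a=np.radians(11); n=np.array([-np.sin(.39)*np.cos(a),-np.sin(.39)*np.sin(a),np.cos(.39)]); print("-n in tool",R.T@-n)
E
python3 key.py
python3 - <<'E'
from h import *
for n in("wrist","side"):
  im,d=vision.snapshot(n); cv2.imwrite(f"pics/{n}6.png",im); np.save(f"{n}6.npy",d)
E
```

```text
t: 9.72
eef_pos: [472.9, -98.3, 205.8]
ee_rot: [[0.948, -0.002, 0.317], [-0.317, 0.001, 0.948], [-0.002, -1.0, 0.0]]
ft_force: [0.4, -0.2, -1.3]
width: 0.2
t: 10.55
eef_pos: [472.6, -98.2, 207.2]
ee_rot: [[0.907, 0.376, -0.191], [0.177, 0.073, 0.982], [0.383, -0.924, 0.0]]
ft_force: [-1.3, -1.1, -0.2]
width: 0.2
key in tool [-35.31383748 144.72096321  -1.67815853] width 0.16660573013452376 [-1.30133391 -1.1288853  -0.24837424]
[[ 0.907  0.376 -0.191]
 [ 0.177  0.073  0.982]
 [ 0.383 -0.924  0.   ]] [472.59320136 -98.21806083 207.21091661] [-0.4248675  -0.55223873  1.89835484  0.22466046  1.47196693 -2.17358092]
-n in tool [-3.04643329e-03  9.99995347e-01 -1.60010896e-04]
```

View pics/wrist6.png

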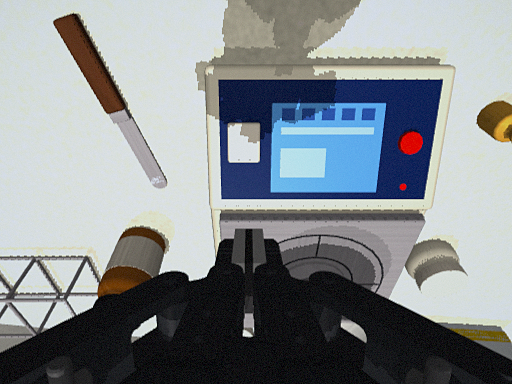

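View pics/side6.png

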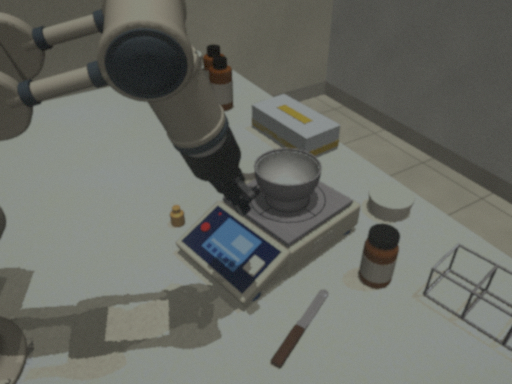

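Run:
```python
from h import *
d=np.load("wrist6.npy"); c=vision.camera_info("wrist"); H=c["hand_eye"]
def tp(u,v):
    z=np.median(d[v-2:v+3,u-2:u+3]); return H[:3,:3]@(np.array([(u-c["cx"])/c["fx"],(v-c["cy"])/c["fy"],1])*z)+H[:3,3]
print("key",tp(243,142), "tip",tp(244,233), tp(255,240),tp(238,240))
```

```text
key [-38.06615116 145.05522551  -3.55741045] tip [-12.36128149   9.37555624  -0.94637987] [-12.31729207   1.80986773   3.96127704] [-12.44316848   1.53924396  -3.4532317 ]
```

The wrist image shows the key at about (243,142), 145 mm ahead along the tool axis, at x −37 and z −2.5. I'll line up over it.

```bash
python3 -m creep '[[[-12,0,-1],[0,0,0],-1],[[-15,10,-1],[0,0,0],-1],[[-9.5,20,-0.5],[0,0,0],-1],[[0,25,0],[0,0,0],-1],[[0,25,0],[0,0,0],-1],[[0,15,0],[0,0,0],-1],[[0,8,0],[0,0,0],-1],[[0,4,0],[0,0,0],-1],[[0,0,0],[0,0,0],-1],[[0,0,0],[0,0,0],-1]]'
python3 key.py
python3 - <<'E'
from h import *
for n in("side","wrist"):
    im,d=vision.snapshot(n); cv2.imwrite(f"pics/{n}7.png",im)
    if n=="side": cv2.imwrite(f"pics/{n}7c.png",cv2.resize(im[140:305,165:375],None,fx=3.6,fy=3.6,interpolation=cv2.INTER_CUBIC))
E
```

```text
t: 11.48
eef_pos: [482.9, -100.0, 96.7]
ee_rot: [[0.907, 0.374, -0.193], [0.178, 0.073, 0.981], [0.381, -0.925, -0.001]]
ft_force: [0.4, 0.4, 0.1]
width: 0.1
key in tool [-1.95742827 38.87950951  2.0329529 ] width 0.12976435493415842 [0.38774677 0.38151583 0.13982484]
[[ 0.907  0.374 -0.193]
 [ 0.178  0.073  0.981]
 [ 0.381 -0.925 -0.001]] [482.93914743 -99.97041522  96.69884731] [-0.41663694 -0.49800752  2.05711423  0.2303111   1.2645513  -2.21574978]
-n in tool [-5.26502561e-04  9.99999861e-01 -1.40666539e-05]
```

View pics/side7c.png

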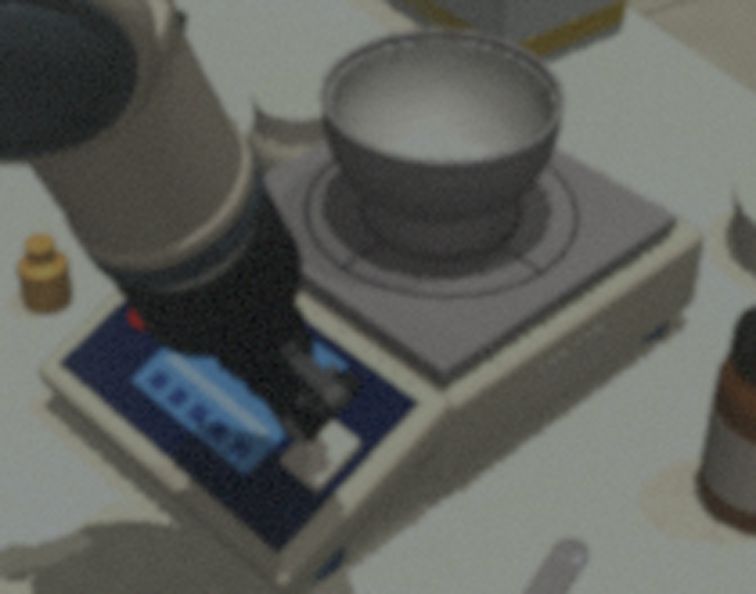

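View pics/wrist7.png

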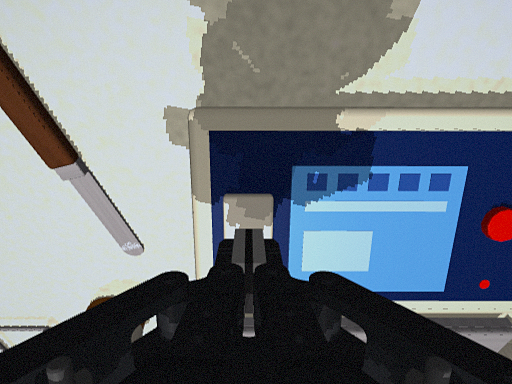

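The fingertips line up over the white key (column ~248) with about 20 mm to go, and the side view shows the bowl's foot inside the ring. Next I press.

```bash
python3 -m creep '[[[0,5,0],[0,0,0],-1],[[0,6,0],[0,0,0],-1],[[0,4,0],[0,0,0],-1],[[0,2,0],[0,0,0],-1],[[0,1,0],[0,0,0],-1],[[0,1,0],[0,0,0],-1],[[0,0,0],[0,0,0],-1],[[0,0,0],[0,0,0],-1],[[0,0,0],[0,0,0],-1],[[0,0,0],[0,0,0],-1]]'; python3 key.py | head -1
python3 -m creep '[[[0,1,0],[0,0,0],-1],[[0,1,0],[0,0,0],-1],[[0,0.5,0],[0,0,0],-1],[[0,0,0],[0,0,0],-1],[[0,0,0],[0,0,0],-1],[[0,0,0],[0,0,0],-1],[[0,0,0],[0,0,0],-1],[[0,0,0],[0,0,0],-1],[[0,0,0],[0,0,0],-1],[[0,0,0],[0,0,0],-1]]'; python3 key.py | head -1
```

```text
t: 12.42
eef_pos: [489.6, -98.6, 78.1]
ee_rot: [[0.908, 0.374, -0.192], [0.178, 0.073, 0.981], [0.381, -0.925, -0.0]]
ft_force: [-0.2, -0.3, 0.3]
width: -0.0
key in tool [-1.16793211 19.09689014  1.97588563] width -0.022458666263540098 [-0.21198451 -0.27753165  0.26389824]
t: 13.25
eef_pos: [490.6, -98.5, 75.8]
ee_rot: [[0.908, 0.374, -0.192], [0.178, 0.073, 0.981], [0.381, -0.925, -0.0]]
ft_force: [-0.5, -0.6, 3.4]
width: -0.1
key in tool [-1.21295125 16.55927755  2.00980082] width -0.10898132108167502 [-0.45376268 -0.63294372  3.38037825]
```

```bash
python3 -m creep '[[[0,0.5,0],[0,0,0],-1],[[0,0.5,0],[0,0,0],-1],[[0,0.5,0],[0,0,0],-1],[[0,0.5,0],[0,0,0],-1],[[0,0,0],[0,0,0],-1],[[0,0,0],[0,0,0],-1],[[0,0,0],[0,0,0],-1],[[0,0,0],[0,0,0],-1],[[0,0,0],[0,0,0],-1],[[0,0,0],[0,0,0],-1]]'; python3 key.py | head -1
```

```text
t: 14.08
eef_pos: [491.2, -98.4, 74.5]
ee_rot: [[0.908, 0.373, -0.192], [0.178, 0.073, 0.981], [0.38, -0.925, -0.0]]
ft_force: [-5.8, 0.5, 7.6]
width: -0.1
key in tool [-1.25017676 15.15848565  2.02904002] width -0.10100325199052065 [-5.78207073  0.49657496  7.5510097 ]
```

The reading of 9.5 N, with the tip stopping short of its command, shows the key at its stop. I'll retract and check.

```bash
python3 -m creep '[[[0,-1,0],[0,0,0],-1],[[0,-2,0],[0,0,0],-1],[[0,-4,0],[0,0,0],-1],[[0,-10,0],[0,0,0],-1],[[0,-20,0],[0,0,0],-1],[[0,-25,0],[0,0,0],-1],[[0,-25,0],[0,0,0],-1],[[-5,-20,0],[0,0,0],-1],[[-10,-5,0],[0,0,0],-1],[[0,0,0],[0,0,0],-1]]'; python3 key.py
python3 - <<'E'
from h import *
s=status.read_state()
for n in("side","scene","wrist"):
    im,d=vision.snapshot(n); cv2.imwrite(f"pics/{n}8.png",im); np.save(n+"8.npy",d)
    if n=="wrist": continue
    cl=cloud(n,d).reshape(-1,3); rim=cl[(cl[:,2]>165)&(cl[:,2]<175)&(np.hypot(cl[:,0]-636,cl[:,1]-4)<75)]; print(n,circ(rim)[0])
    pan=cl[(cl[:,2]>84)&(cl[:,2]<95)&(np.hypot(cl[:,0]-638,cl[:,1]-1)<140)]; print(cv2.minAreaRect(pan[:,:2].astype(np.float32)))
    if n=="side":
        print("key z", np.median(cloud(n,d)[262:269,250:258].reshape(-1,3),0), "before",np.median(cloud(n,np.load("side0.npy"))[262:269,250:258].reshape(-1,3),0))
        cv2.imwrite(f"pics/{n}8c.png",cv2.resize(im[140:305,165:375],None,fx=3.6,fy=3.6,interpolation=cv2.INTER_CUBIC))
E
```

```text
t: 14.92
eef_pos: [434.9, -109.6, 173.5]
ee_rot: [[0.907, 0.375, -0.191], [0.177, 0.071, 0.982], [0.382, -0.924, -0.002]]
ft_force: [-0.1, -0.5, -0.1]
width: -0.1
key in tool [ 13.95638518 128.59301016   2.52763697] width -0.09541273761726711 [-0.06347103 -0.48583059 -0.09610104]
[[ 0.907  0.375 -0.191]
 [ 0.177  0.071  0.982]
 [ 0.382 -0.924 -0.002]] [ 434.91290843 -109.61453176  173.54079031] [-0.49885683 -0.65558215  2.02223063  0.24561117  1.46899044 -2.24967941]
-n in tool [-0.00152985  0.99999748  0.00164054]
side [633.96883359   1.72961476  63.80916713]
((637.2947998046875, 2.5728683471679688), (192.9687957763672, 192.32180786132812), 10.878274917602539)
key z [495.73860161 -99.37136051  59.04875828] before [495.9337264  -99.77708304  58.8790334 ]
scene [637.62082144   3.04543909  63.58841079]
((641.2499389648438, 3.2701873779296875), (194.3098602294922, 191.8228302001953), 10.739952087402344)
```

View pics/side8c.png

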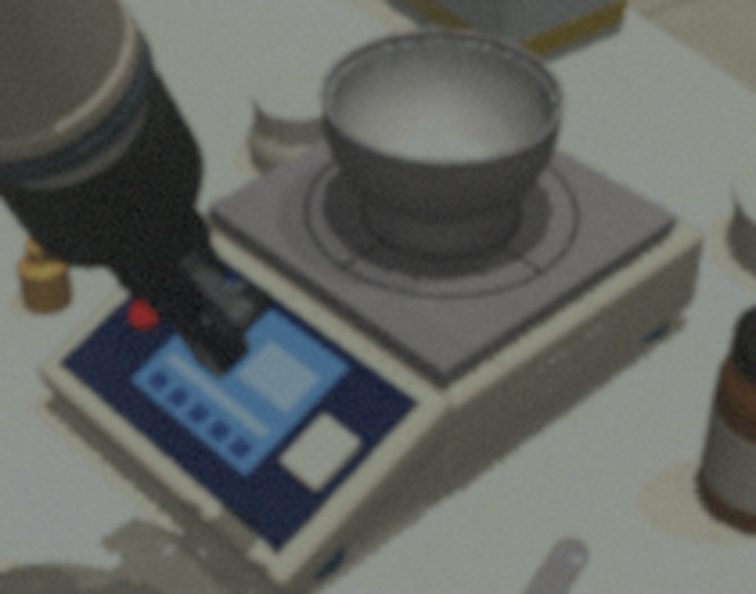

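View pics/scene8.png

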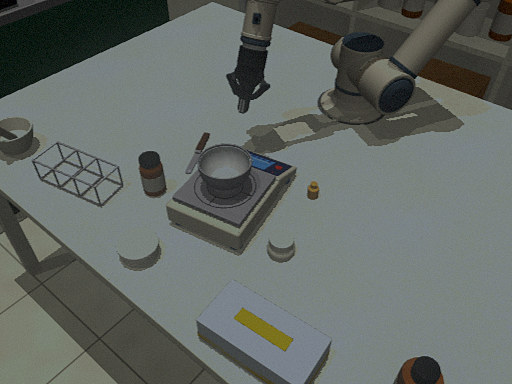

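In both views the bowl's foot is inside the ring (3.4–3.6 mm off centre). The tare key at (254,265) is back up, and the surrounding objects have not moved. I'm handing in.

```bash
python3 -c "
from rig import job; print(job.close_job())"
```

```text
the job is handed in; nothing more can be done
None
```

The bowl is centred on the pan, the tare key has been pressed and let up, and the job is handed in at about 15 s of robot time. I pushed the bowl about 43 mm with the open fingertips on the outside of its wall. After backing off, I pressed the tare key with the fingers shut, straight along its own axis, until it met its stop at about 9.5 N.

**Bowl:** all three cameras put its foot about 3–3.6 mm short of the pan centre, against a limit of 9 mm. It stands upright, with nothing touching it.

**Keys and surroundings:** the tare key's height in the depth data is the same as before the press, to within 0.2 mm. The red power key and the things around the balance look untouched and in place, though I checked those by eye only.

**Disagreement and limits:** absolute positions differed by up to about 5 mm between cameras, so I relied on the bowl-to-pan distance within each camera. How far the tare key went down was judged from force and tip position, as the joint itself cannot be read.

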